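# Ready a small petrol engine for a cold start

### The arm

A 7-joint arm with a two-finger parallel gripper is mounted at the origin on the work surface. World frame = base frame: x ahead of the robot, y to its left, z up, the work surface at z = 0. Lengths are in m, angles in rad, forces in N, time in s.
With the tool pointing down it reaches from about 0.4 to 0.875 m from the base axis. Payload 6.5 kg.
Tool frame: the origin (TCP) lies midway between the tips of the shut fingers; the grasp point (between the pads) lies grip_depth behind it (grip_depth is the distance from the TCP to the grasp point, in m); z points along the fingers, y is the line along which they close (so a half turn about z gives the same grasp; the last joint's range is limited). The gripper opens to 88 mm and grips with 3 to 60 N. Pads are 18 mm wide; open, the fingers measure 123 mm over their backs; the gripper's body (75 mm by 187 mm) begins 45 mm behind the grasp point.
Start: joints at [-1.228, 0.536, -0.004, 1.538, 0.003, 1.067, -0.071], TCP at [0.258, 0.596, 0.239] pointing down, gripper open.
Joint ranges: [-2.7, 2.7], [-0.37, 2.16], [-1.27, 1.26], [0.24, 2.4], [-1.31, 4.45], [0.19, 1.91], [-2.76, 2.76]. Speed limits (rad/s): [2.39, 2.39, 3.14, 3.14, 3.14, 3.14, 3.14].

### API

Orientations are given as a unit quaternion [w, x, y, z].
In Python, from station import sense, get_image, close_job, grip_depth gives the robot as it stands.
- The arm moves only by the tool move_arm, never from a script. Its argument "commands" is a list of rows, each a list of 7 numbers: the finger opening in m, from 0 to 0.0881, then the shift along the tool's x, y, z in m, then the turn, a rotation vector about the tool's x, y, z in rad. In form: [[fingers, dx, dy, dz, wx, wy, wz], ...]. A call has 1 to 20 rows; each row shifts and turns the commanded pose from where the row before left it, along the tool's axes as they then stand; what a row does not reach is not made up. A row lasts 1/12 s, in which the tool goes at most 41.7 mm and 7.16 degrees, less where a joint would pass 70% of its speed; a pose out of reach is approached as far as the arm can. A call with a gripper value outside its range is refused whole. The fingers move at their own pace and stop on an object; the grip force is fixed at half the most. Time passes only in rows, so rows that do not move let the fingers close. It gives the time, the measured TCP pose, the force, the opening and the grip force at its end, in the units of the state.
- sense(): the state, without advancing time (a new reading comes with each control period).
- get_image(name): name is "side" or "top" or "wrist"; returns a dict with "img" (420x560x3 uint8, red, green, blue), "fovy" (degrees; the focal length in pixels is half the picture's height over the tangent of half this angle, whatever the lens; pixels are square), "cx", "cy" (the principal point, pixels), "rvec" (rotation vector, rad) and "tvec" (3), from world to camera coordinates, as OpenCV has them; the wrist camera has in their place "mount" (4x4, takes a point from camera to tool coordinates, whose origin is the TCP and whose axes are the flange's). Camera axes: x right, y down, z forward; pixel columns grow to the right and rows downward; lengths in m; the calibration is good to about 2 mm. A picture is of the moment at which its call begins: read the wrist's pose just before it. There is no depth.
- close_job(): hands the job in; it is judged then, once.
The state is a dict: "time": time; "qpos": joint angles; "qvel": joint speeds; "effort": joint torques, N m; "tool_pos": TCP position; "eef_rot": TCP orientation; "force": force on the tool from outside, world axes, zero at the start; "wrist_torque": the same for the moment, N m; "gripper_width": finger opening in m; "grip_force": force on a finger pad.
Only numpy, scipy, OpenCV 4.12 (cv2) and the standard library are available. Lean on these libraries where they do the work, as an engineer would, in place of code of your own. Each camera call takes 0.05 s, during which the arm holds its last target. There are 200 camera calls.

### The job

Ready the small petrol engine on the bench for a cold start: first press its primer button fully down and let it come back up, then push the choke lever (the one with the crossbar head and the notched quadrant) away from the robot, past its half-choke detent, all the way to the full-choke stop, and leave it there. Only press and push; lift nothing. Leave the throttle lever (the one with the ball knob) and all the loose tools and parts as they are.

Things in the scene. Friction and masses are not known exactly. Their poses are not given: they have to be found in the camera images.
- engine: small petrol engine bolted to the bench. Origin at z = 0 under the middle of its grey control deck; x points from the robot's side to the far side, y along the deck to the motor. Deck 170 mm (x) by 310 mm (y), top 50 mm up. Motor at y +165 to +350 mm, up to 203 mm high. Primer at y = -115 mm; levers at x = 0, y = -25 and +60 mm, which is where varies
- primer_top (a point): centre of the top of the primer, a round black push button of 30 mm diameter on a tapered boss, pressed straight down; its top stands 146 mm above the bench
- primer (a joint): travel of the primer button in m: 0 = up, 0.008 = fully down. Spring return; 5 N hold it fully down
- choke_head (a point): centre of the choke lever's head, a black crossbar of 14 mm diameter and 50 mm length along the pivot axis (engine's y), on a thin round steel stem of 8 mm diameter. The head moves on an arc of 90 mm radius about point choke_pivot
- choke_pivot (a point): pivot axis of the choke lever, 80 mm above the bench; axes as the engine's. The aluminium quadrant with three pairs of dark notches (at half-width 23 mm in y) has its rounded top 34 mm above this point; the lever stands out of its middle
- choke (a joint): choke lever angle q in rad: 0 = run (start), leaning 0.45 to the robot's side; 0.45 = upright, half-choke detent; 0.9 = full choke, leaning to the far side, hard stop. Head at (90 mm sin(q - 0.45), 0, 90 mm cos(q - 0.45)) from choke_pivot in the engine's axes. Spring detents at 0, 0.45, 0.9: some 5 to 8 N of level push to leave one; let go between, it snaps to the nearer one (halves at 0.22 and 0.67)
- throttle_knob (a point): centre of the throttle lever's head, a black ball of 28 mm diameter, on a like stem and arc of 90 mm radius; its quadrant has no notches. To be left alone
- throttle (a joint): angle of the throttle lever in rad, same sense as the choke, 0 to 0.9; no detents, stays by friction where it stands; its start varies. To be left alone
- socket: loose steel socket, 24 mm across and 32 mm tall, standing on the control deck beyond the levers. To be left alone
- wrench: loose steel open-ended wrench, 170 mm long, lying flat on the bench on the robot's side of the control deck. To be left alone
- spray: loose spray can, 56 mm across, about 150 mm tall, standing on the bench beside the deck, near the primer; origin at its foot. To be left alone
- oiljug: loose full oil jug, 80 x 130 x 225 mm tall; origin at its foot. To be left alone
- carton: loose cardboard carton, 110 x 130 x 90 mm; origin at its underside. To be left alone
- throttlebody: loose aluminium throttle body with a black motor box, about 115 x 90 x 67 mm; origin at its underside. To be left alone
- driver: loose screwdriver, 200 mm long, lying on the bench. To be left alone

How it is judged:
On the way, in this order (a step that is already met when the one before it is completed fails the run):
1. the primer is pressed fully down (value of joint primer above 0.0065 m), for 0.05 s.
2. the primer is up again, the choke lever not yet moved (value of joint primer below 0.002 m and value of joint choke below 0.2 rad), for 0.05 s.
3. the choke lever is at full choke (value of joint choke above 0.84 rad), for 0.2 s.
At the end, for the whole second after the job is handed in: The choke lever rests within 0.06 rad of its full-choke stop, the primer is up (within 2 mm), the throttle knob is within 12 mm and every loose thing within 30 mm of where it started (value of joint choke above 0.84 rad and value of joint primer below 0.002 m and distance of throttle_knob from where it was at the start of the episode below 0.012 m and distance of each of socket, wrench, spray, oiljug, carton, throttlebody, driver from where it was at the start of the episode below 0.03 m); the robot touches nothing.
It fails at once if the throttle lever is moved (its knob by more than 12 mm) (distance of throttle_knob from where it was at the start of the episode above 0.012 m).
It fails at once if a loose tool or part is lifted, carried or knocked more than 30 mm away (distance of any of socket, wrench, spray, oiljug, carton, throttlebody, driver from where it was at the start of the episode above 0.03 m).
It also fails if it takes over 42 s, if anything falls off the work surface, if the arm or the gripper's body presses on something with over 40 N, if the wrist force passes 120 N, or if a joint passes its speed limit or range.

## Working session

There is one attempt and no reset: what is moved stays moved. The work goes in short steps, Python scripts to look and compute and a tool call to move; the robot and the scene stay as the last step left them, time stands still between calls to the robot, and variables do not carry over. Pictures are saved under pics/ and viewed, at most 10 in all, crops included, and the job is handed in when it is done.

Besides the shell and the picture viewer there is one more tool, called after ">>>" as name(argument=value, ...), one argument or row to a line, values as JSON. move_arm: Moves the arm, as the interface text tells. Its arguments: {"type":"object","properties":{"commands":{"type":"array"}},"required":["commands"]}

```bash
mkdir -p pics; cat > h.py <<'E'
import numpy as np, cv2
from station import *
from scipy.spatial.transform import Rotation as R
def cam(d):
    f=210/np.tan(np.radians(d["fovy"])/2)
    K=np.array([[f,0,d["cx"]],[0,f,d["cy"]],[0,0,1]])
    return K,R.from_rotvec(np.ravel(d["rvec"])).as_matrix(),np.ravel(d["tvec"])
def ray(d,u,v):
    K,Rm,t=cam(d); c=-Rm.T@t; r=Rm.T@np.linalg.solve(K,[u,v,1.]); return c,r/np.linalg.norm(r)
def onz(d,u,v,z):
    c,r=ray(d,u,v); return c+r*(z-c[2])/r[2]
def tri(d1,p1,d2,p2):
    c1,r1=ray(d1,*p1); c2,r2=ray(d2,*p2)
    s=np.linalg.lstsq(np.c_[r1,-r2],c2-c1,rcond=None)[0]
    a=c1+s[0]*r1;b=c2+s[1]*r2; return (a+b)/2,np.linalg.norm(a-b)
def proj(d,p):
    K,Rm,t=cam(d); q=K@(Rm@np.asarray(p)+t); return q[:2]/q[2]
E
python3 - <<'E'
from h import *
import pickle
D={n:get_image(n) for n in("side","top")}
pickle.dump(D,open("d0.pkl","wb"))
for n in D:
    cv2.imwrite(f"pics/{n}0.png",cv2.resize(D[n]["img"][:,:,::-1],(800,600),interpolation=cv2.INTER_CUBIC))
    print(n,ray(D[n],280,210),D[n]["fovy"])
s=sense();print(s["time"],s["eef_rot"],s["tool_pos"],grip_depth,s["force"])
E
```

```text
side (array([ 0.31324573, -0.96233692,  1.14662896]), array([ 0.16700995,  0.69305859, -0.70126847])) 46.18127646772713
top (array([0.41125163, 0.03063373, 1.44622261]), array([ 0.08378389,  0.03737594, -0.99578276])) 53.89290694272338
0.1 [-8.09314553e-05  2.02934162e-01  9.79192084e-01 -7.62897705e-04] [0.25818524 0.59593536 0.23793732] 0.0187 [ 0.16499745 -0.0360338   0.27050247]
```

View pics/side0.png

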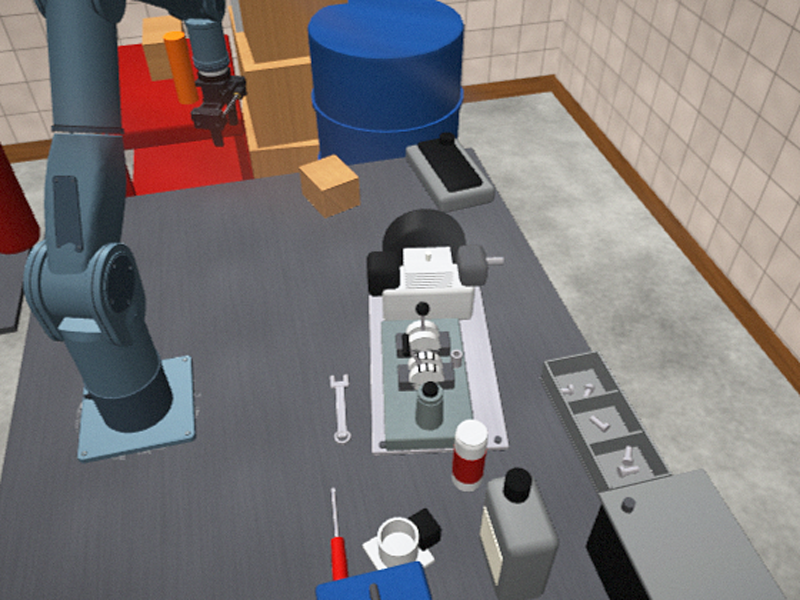

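View pics/top0.png

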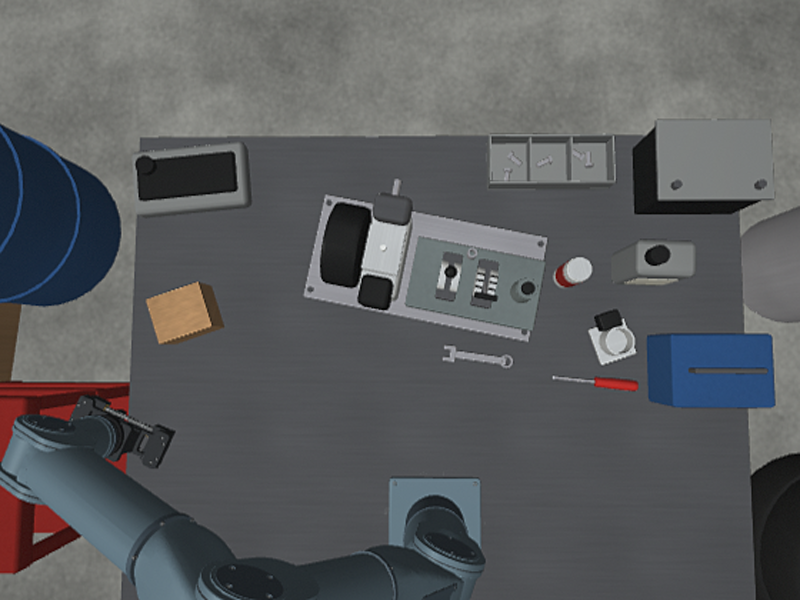

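The side view has the deck near (425,380), with the primer at (430,390) and the ball knob at (422,309). In the top view the primer is at (526,289), the notched choke quadrant at (486,283) and the ball knob at (450,271). I'll zoom in next.

```bash
python3 - <<'E'
from h import *
import pickle
D=pickle.load(open("d0.pkl","rb"))
a=D["top"]["img"][150:250,270:400,::-1]; b=D["side"]["img"][200:325,255:360,::-1]
a=cv2.resize(a,None,fx=3,fy=3,interpolation=cv2.INTER_CUBIC); b=cv2.resize(b,None,fx=3.8,fy=3.8,interpolation=cv2.INTER_CUBIC)
c=np.zeros((480,800,3),np.uint8); c[:300,:390]=a; c[:475,400:799]=b
cv2.imwrite("pics/z.png",c)
# deck by colour
t=D["top"]["img"]; hsv=cv2.cvtColor(t,cv2.COLOR_RGB2HSV)
print(t[175,300],hsv[175,300],hsv[220,350], hsv[205,310])
E
```

```text
[110 120 120] [ 90  21 120] [ 90  22 118] [108  14  88]
```

View pics/z.png

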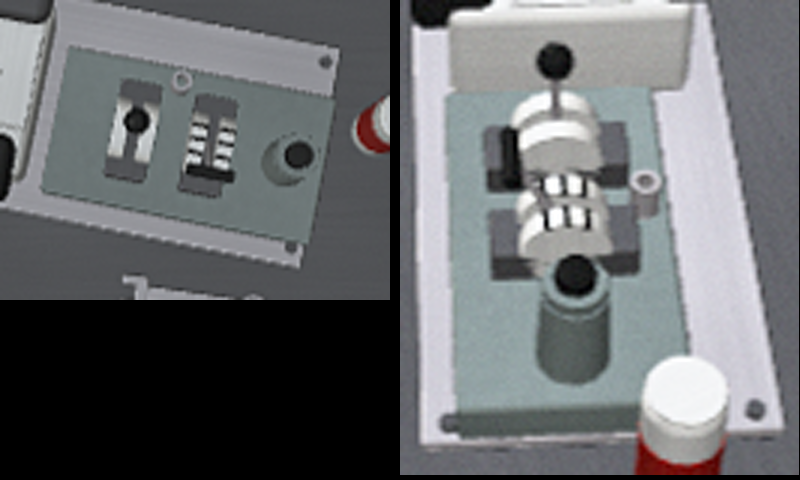

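The primer cap sits at crop (299,155) in the top view and (575,275) in the side view. The crossbar centre is at (211,173) and (512,157), and the ball at (136,121) and (555,61). The deck corners are clear in the top view.

```bash
python3 - <<'E'
from h import *
import pickle
D=pickle.load(open("d0.pkl","rb")); T,S=D["top"],D["side"]
tp=lambda x,y:((x+.5)/3-.5+270,(y+.5)/3-.5+150)
sp=lambda x,y:((x-400+.5)/3.8-.5+255,(y+.5)/3.8-.5+200)
P={}
for n,a,b in(("primer",(299,155),(575,275)),("choke",(211,173.5),(512,157)),("ball",(136,121),(555,61))):
    P[n],e=tri(T,tp(*a),S,sp(*b)); print(n,P[n].round(4),"gap",round(e,4))
pr=onz(T,*tp(299,155),.146);print("primer@.146",pr, onz(S,*sp(575,275),.146))
ch=onz(T,*tp(211,173.5),.161);print("choke@.161",ch, onz(S,*sp(512,157),.161))
c=np.array([onz(T,*tp(*q),.05) for q in((70,46),(335,97),(300,243),(43,191))]);print(c.round(4))
ex=(c[0]-c[3]+c[1]-c[2]);ey=(c[0]-c[1]+c[3]-c[2])
print(np.linalg.norm(ex)/2,np.linalg.norm(ey)/2,"yaw",np.arctan2(-ex[0]*0+ex[1],ex[0]),np.arctan2(-ey[0],ey[1]))
m=c.mean(0); yaw=np.arctan2(-ey[0],ey[1]); Rz=R.from_euler("z",yaw).as_matrix()
print("centre",m)
for n,q in(("primer",pr),("choke",ch),("ball",P["ball"])): print(n,(Rz.T@(q-m)).round(4))
for n in ("primer","choke"):
  pass
# sp can, oiljug approx
print("spray top",onz(T,*((578+.5)*.7-.5,(268+.5)*.7-.5),.15))
# predicted by geometry, pixels
for loc in((0,-.115,.146),(-.0391,-.025,.161)):
    w=Rz@np.array(loc)+[m[0],m[1],0]; print(loc,w.round(4),proj(T,w),proj(S,w))
E
```

```text
primer [ 0.5492 -0.203   0.1409] gap 0.0005
choke [ 0.5284 -0.108   0.1636] gap 0.0023
ball [ 0.5816 -0.0301  0.1703] gap 0.0009
primer@.146 [ 0.54843363 -0.20209045  0.146     ] [ 0.54832829 -0.2068658   0.146     ]
choke@.161 [ 0.52745626 -0.10813639  0.161     ] [ 0.5301365  -0.10584408  0.161     ]
[[ 0.6833  0.0392  0.05  ]
 [ 0.6246 -0.2607  0.05  ]
 [ 0.4594 -0.2191  0.05  ]
 [ 0.5174  0.0694  0.05  ]]
0.16941509798922905 0.2999502577034749 yaw -0.21363768169539038 -0.19593519542971824
centre [ 0.57116657 -0.09278944  0.05      ]
primer [-0.001  -0.1116  0.096 ]
choke [-0.0399 -0.0236  0.111 ]
ball [-0.002   0.0635  0.1203]
spray top [ 0.59199023 -0.31190983  0.15      ]
(0, -0.115, 0.146) [ 0.5488 -0.2056  0.146 ] [370.4468619  201.22561279] [300.71868493 271.58496577]
(-0.0391, -0.025, 0.161) [ 0.5279 -0.1097  0.161 ] [340.50164951 207.34353248] [283.66778943 242.13950915]
```

>>> move_arm(
  commands=[
    [0,0,0,-0.03,0,0,-0.105],
    [0,0,0,-0.03,0,0,-0.104],
    [0,-0.0185,-0.03,0,0,0,0],
    [0,-0.0185,-0.03,0,0,0,0],
    [0,-0.0185,-0.03,0,0,0,0],
    [0,-0.0185,-0.03,0,0,0,0],
    [0,-0.0185,-0.03,0,0,0,0],
    [0,-0.0185,-0.03,0,0,0,0],
    [0,-0.0185,-0.03,0,0,0,0],
    [0,-0.0185,-0.03,0,0,0,0],
    [0,-0.0185,-0.03,0,0,0,0],
    [0,-0.0185,-0.03,0,0,0,0],
    [0,-0.0185,-0.03,0,0,0,0],
    [0,-0.0185,-0.03,0,0,0,0],
    [0,-0.0185,-0.03,0,0,0,0],
    [0,-0.0185,-0.03,0,0,0,0],
    [0,-0.0185,-0.03,0,0,0,0],
    [0,-0.0185,-0.03,0,0,0,0],
    [0,-0.0185,-0.03,0,0,0,0],
    [0,-0.0185,-0.03,0,0,0,0],
  ],
)

```text
time: 1.77
tool_pos: [0.4776, -0.0006, 0.2986]
eef_rot: [-0.0, 0.1, 0.995, 0.0]
force: [1.5, 0.4, -1.6]
gripper_width: 0.0004
grip_force: 0.0
```

>>> move_arm(
  commands=[
    [0,-0.0185,-0.03,0,0,0,0],
    [0,-0.0185,-0.03,0,0,0,0],
    [0,-0.0185,-0.03,0,0,0,0],
    [0,-0.0185,-0.03,0,0,0,0],
    [0,-0.0185,-0.03,0,0,0,0],
    [0,-0.0185,-0.03,0,0,0,0],
    [0,0,0,0,0,0,0],
    [0,0,0,0,0,0,0],
    [0,0,0,0,0,0,0],
  ],
)

```text
time: 2.52
tool_pos: [0.5504, -0.1964, 0.2982]
eef_rot: [-0.001, 0.1, 0.995, 0.0]
force: [-0.2, 0.6, 1.4]
gripper_width: 0.0001
grip_force: 0.0
```

```bash
python3 - <<'E'
from h import *
s=sense(); d=get_image("wrist"); print(s["tool_pos"],s["eef_rot"],s["force"]); print(np.array(d["mount"]).round(4))
M=np.array(d["mount"]); f=210/np.tan(np.radians(d["fovy"])/2)
q=s["eef_rot"]; Rt=R.from_quat([q[1],q[2],q[3],q[0]]).as_matrix()
for p in((.549,-.204,.146),(.528,-.109,.161)):
    t=M[:3,:3].T@(Rt.T@(np.array(p)-s["tool_pos"])-M[:3,3]); print(f*t[0]/t[2]+d["cx"],f*t[1]/t[2]+d["cy"],f/t[2])
cv2.imwrite("pics/w1.png",d["img"][:,:,::-1])
E
```

```text
[ 0.5503517  -0.19643541  0.29819295] [-5.84770589e-04  9.95453035e-02  9.95032773e-01  4.13516589e-04] [-0.16225661  0.58105122  1.35558077]
[[ 1.000e-04 -9.607e-01 -2.775e-01  7.100e-02]
 [ 1.000e+00  5.000e-04 -1.400e-03 -2.000e-04]
 [ 1.500e-03 -2.775e-01  9.607e-01 -1.453e-01]
 [ 0.000e+00  0.000e+00  0.000e+00  1.000e+00]]
273.8762118021351 193.88592628748438 1072.0265880073089
377.1758205929412 153.13099013218266 1169.0825910307622
```

View pics/w1.png

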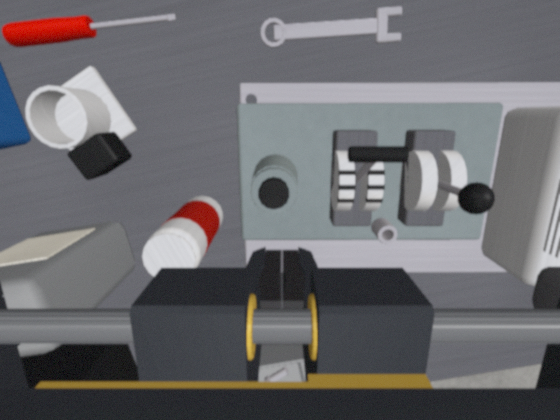

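The wrist view shows the primer at (273,192), against a predicted (274,194). The crossbar centre is at (378,154), against a predicted (377,153). The deck is square to the image, so the positions hold and I'll go down over the primer.

>>> move_arm(
  commands=[
    [0,0.001,-0.0077,0.01,0,0,0],
    [0,0,0,0.02,0,0,0],
    [0,0,0,0.02,0,0,0],
    [0,0,0,0.02,0,0,0],
    [0,0,0,0.02,0,0,0],
    [0,0,0,0.02,0,0,0],
    [0,0,0,0.02,0,0,0],
    [0,0,0,0.01,0,0,0],
    [0,0,0,0.005,0,0,0],
    [0,0,0,0,0,0,0],
    [0,0,0,0,0,0,0],
  ],
)

```text
time: 3.48
tool_pos: [0.5485, -0.2047, 0.1543]
eef_rot: [0.0, 0.1, 0.995, -0.0]
force: [-0.1, -0.2, 0.1]
gripper_width: 0.0002
grip_force: 0.0
```

>>> move_arm(
  commands=[
    [0,0,0,0.003,0,0,0],
    [0,0,0,0.003,0,0,0],
    [0,0,0,0.003,0,0,0],
    [0,0,0,0,0,0,0],
    [0,0,0,0,0,0,0],
  ],
)

```text
time: 3.9
tool_pos: [0.5486, -0.2048, 0.1451]
eef_rot: [0.0, 0.1, 0.995, -0.0]
force: [0.8, 1.1, 2.0]
gripper_width: 0.0006
grip_force: 1.0
```

>>> move_arm(
  commands=[
    [0,0,0,0.002,0,0,0],
    [0,0,0,0.002,0,0,0],
    [0,0,0,0.002,0,0,0],
    [0,0,0,0.001,0,0,0],
    [0,0,0,0,0,0,0],
    [0,0,0,0,0,0,0],
  ],
)

```text
time: 4.4
tool_pos: [0.5487, -0.2048, 0.1384]
eef_rot: [0.001, 0.1, 0.995, 0.0]
force: [-0.1, 1.4, 8.8]
gripper_width: 0.0004
grip_force: 4.4
```

>>> move_arm(
  commands=[
    [0,0,0,0.0015,0,0,0],
    [0,0,0,0.0015,0,0,0],
    [0,0,0,0,0,0,0],
    [0,0,0,0,0,0,0],
  ],
)

```text
time: 4.73
tool_pos: [0.5488, -0.2049, 0.138]
eef_rot: [0.001, 0.1, 0.995, 0.001]
force: [-9.3, 3.9, 32.7]
gripper_width: 0.0004
grip_force: 16.3
```

The button hit its stop at 33 N with z = 0.138. I'll let it up, then go to the robot's side of the choke head.

>>> move_arm(
  commands=[
    [0,0,0,-0.006,0,0,0],
    [0,0,0,-0.015,0,0,0],
    [0,0,0,-0.03,0,0,0],
    [0,0,0,-0.03,0,0,0],
    [0,0.02,0,-0.005,0,0,0],
    [0,0.02,0.0225,0,0,0,0],
    [0,0.02,0.0225,0,0,0,0],
    [0,0.02,0.0225,0,0,0,0],
    [0,0,0.0225,0,0,0,0],
    [0,0,0,0,0,0,0],
    [0,0,0,0,0,0,0],
    [0,0,0,0,0,0,0],
  ],
)

```text
time: 5.73
tool_pos: [0.4874, -0.1014, 0.2205]
eef_rot: [-0.0, 0.1, 0.995, -0.0]
force: [-0.1, -0.8, 0.7]
gripper_width: -0.0002
grip_force: 0.0
```

```bash
python3 - <<'E'
from h import *
s=sense(); d=get_image("wrist"); print(s["tool_pos"],s["eef_rot"],s["force"])
M=np.array(d["mount"]); f=210/np.tan(np.radians(d["fovy"])/2)
q=s["eef_rot"]; Rt=R.from_quat([q[1],q[2],q[3],q[0]]).as_matrix()
for p in((.549,-.204,.146),(.528,-.109,.161)):
    t=M[:3,:3].T@(Rt.T@(np.array(p)-s["tool_pos"])-M[:3,3]); print(f*t[0]/t[2]+d["cx"],f*t[1]/t[2]+d["cy"],f/t[2])
cv2.imwrite("pics/w2.png",d["img"][:,:,::-1])
S=get_image("side");cv2.imwrite("pics/s2.png",cv2.resize(S["img"][180:340,220:400,::-1],None,fx=3,fy=3,interpolation=cv2.INTER_CUBIC))
E
```

```text
[ 0.48740881 -0.10141211  0.22050019] [-2.41382009e-04  9.99142325e-02  9.94995964e-01 -3.45759792e-04] [-0.09439373 -0.76001577  0.74190441]
168.14931678138208 318.4819060551847 1292.7136198840194
283.24617196365244 282.310017224926 1437.5923084874946
```

View pics/s2.png

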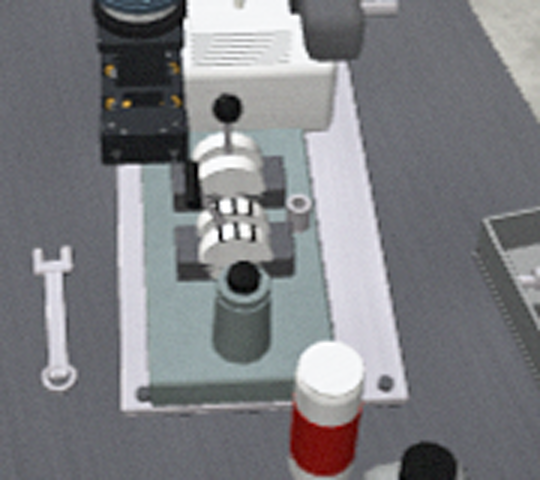

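The primer is up, the choke is still at run (the bar shows left of the quadrant at (193,185)), and the gripper is on the robot's side of it. I'll lower and start pushing.

>>> move_arm(
  commands=[
    [0,0,0,0.02,0,0,0],
    [0,0,0,0.02,0,0,0],
    [0,0,0,0.02,0,0,0],
    [0,0,0,0.0075,0,0,0],
    [0,0,0,0,0,0,0],
    [0,-0.01,0,0,0,0,0],
    [0,-0.01,0,0,0,0,0],
    [0,-0.005,0,0,0,0,0],
    [0,-0.005,0,0,0,0,0],
    [0,0,0,0,0,0,0],
  ],
)

```text
time: 6.67
tool_pos: [0.5175, -0.1067, 0.1537]
eef_rot: [-0.0, 0.1, 0.995, 0.0]
force: [-4.0, 0.4, 2.3]
gripper_width: 0.0006
grip_force: 2.0
```

>>> move_arm(
  commands=[
    [0,-0.006,0,0,0,0,0],
    [0,-0.006,0,0,0,0,0],
    [0,-0.006,0,0,0,0,0],
    [0,-0.006,0,0,0,0,0],
    [0,-0.006,0,0,0,0,0],
    [0,-0.006,0,0,0,0,0],
    [0,-0.006,0,0,0,0,0],
    [0,0,0,0,0,0,0],
  ],
)

```text
time: 7.33
tool_pos: [0.5588, -0.115, 0.1531]
eef_rot: [-0.0, 0.1, 0.995, -0.0]
force: [-2.2, 0.6, 3.2]
gripper_width: 0.0005
grip_force: 1.5
```

>>> move_arm(
  commands=[
    [0,-0.006,0,0,0,0,0],
    [0,-0.006,0,0,0,0,0],
    [0,-0.006,0,0,0,0,0],
    [0,-0.006,0,0,0,0,0],
    [0,0,0,0,0,0,0],
    [0,0,0,0,0,0,0],
  ],
)

```text
time: 7.83
tool_pos: [0.5825, -0.1199, 0.1534]
eef_rot: [0.001, 0.1, 0.995, -0.0]
force: [-0.4, -0.3, 0.5]
gripper_width: 0.0003
grip_force: 0.0
```

>>> move_arm(
  commands=[
    [0,-0.003,0,0,0,0,0],
    [0,-0.003,0,0,0,0,0],
    [0,-0.002,0,0,0,0,0],
    [0,-0.002,0,0,0,0,0],
    [0,0,0,0,0,0,0],
    [0,0,0,0,0,0,0],
    [0,0,0,0,0,0,0],
  ],
)

```text
time: 8.42
tool_pos: [0.5884, -0.121, 0.1529]
eef_rot: [-0.003, 0.1, 0.995, 0.001]
force: [-10.1, 3.0, 8.1]
gripper_width: 0.0004
grip_force: 5.4
```

The push met firm resistance where the stop should be. I'll back off, rise and check.

>>> move_arm(
  commands=[
    [0,0.01,0,0,0,0,0],
    [0,0.02,0,0,0,0,0],
    [0,0.03,0,-0.01,0,0,0],
    [0,0.03,0,-0.03,0,0,0],
    [0,0.03,0,-0.03,0,0,0],
    [0,0.03,0,-0.03,0,0,0],
    [0,0,0,0,0,0,0],
    [0,0,0,0,0,0,0],
    [0,0,0,0,0,0,0],
  ],
)

```text
time: 9.17
tool_pos: [0.4467, -0.092, 0.2516]
eef_rot: [0.001, 0.1, 0.995, 0.0]
force: [0.4, 0.2, 0.2]
gripper_width: 0.0002
grip_force: 0.0
```

```bash
python3 - <<'E'
from h import *
import pickle
s=sense(); T=get_image("top");S=get_image("side"); print(s["tool_pos"],s["force"])
a=cv2.resize(T["img"][150:250,270:400,::-1],None,fx=3,fy=3,interpolation=cv2.INTER_CUBIC); b=cv2.resize(S["img"][200:325,255:360,::-1],None,fx=3.8,fy=3.8,interpolation=cv2.INTER_CUBIC)
c=np.zeros((480,800,3),np.uint8); c[:300,:390]=a; c[:475,400:799]=b
cv2.imwrite("pics/z3.png",c)
yaw=-.2;Rz=R.from_euler("z",yaw).as_matrix()
w=Rz@np.array([.0391,-.025,.161])+[.571,-.091,0]
u,v=proj(T,w);print("crop top",(u-270)*3,(v-150)*3);u,v=proj(S,w);print((u-255)*3.8+400,(v-200)*3.8)
E
```

```text
[ 0.44672389 -0.09203793  0.2516374 ] [0.38817079 0.24785756 0.15535884]
crop top 223.992501557722 99.11148226709386
618.5884619092695 154.09465146720365
```

View pics/z3.png

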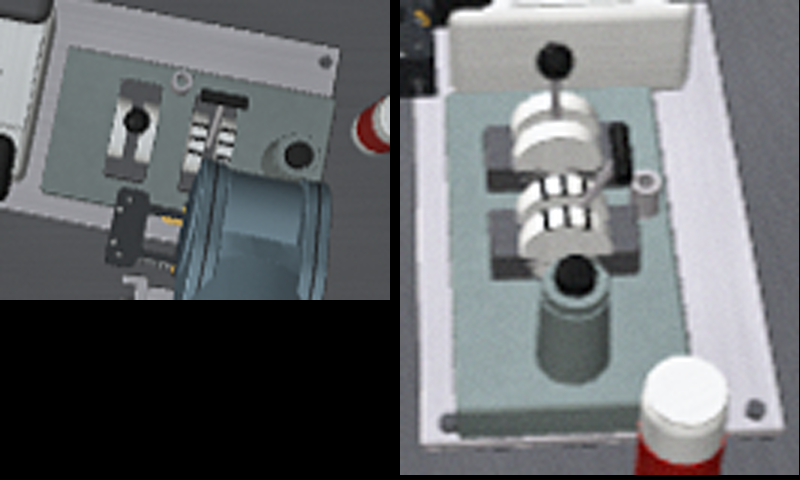

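The crossbar is at (224,99) in the top view and (620,153) in the side view, exactly where full choke is predicted. The ball, socket and primer haven't changed, so I'll hand the job in.

```bash
python3 -c "
from station import *
print(close_job())"
```

```text
the job is handed in; nothing more can be done
None
```

The job is handed in: I pressed the primer to its stop and it came back up, then pushed the choke to the full-choke stop; the last images show the lever there and the throttle ball and socket unmoved, but no verdict came back.

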